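# Unhitch the tow dolly and hold its drawbar up

## Task

The red tow dolly on the service bench is due to be wheeled away but is still hitched to the ball mount. Pull the yellow T-handle of the coupler's spring latch straight out sideways until the plunger is clear of the ball, then lift the coupler up off the ball in one steady movement (the handle will carry it), without letting it drop and without disturbing the other things on the bench. Finish while still holding it: keep the coupler raised about 10 cm above where it sat, still and in the gripper.

Things in the scene. Friction and masses are not known exactly. Their poses are not given: they have to be found in the camera images.
- ball_mount: Dark steel ball mount on the bench: base plate 150 x 120 x 10 mm, 50 mm square post, flange (top at 68 mm), neck and ball. Fixed. Origin on the bench under the ball; z up; x level, along the drawbar from ball to dolly (0.45 to 1.05 rad left of straight ahead). The red dolly is fixed in this frame (brakes on): deck from x = 350 to 650 mm, y = -200 to 200 mm, rim at 162 mm, load to 216 mm.
- ball (a point): Centre of the steel hitch ball (50 mm diameter), fixed, 115 mm above the bench.
- drawbar: Drawbar: red 40 x 40 mm square tongue with a bright steel coupler at its end, hinged to the dolly. Origin on the hinge axis, 115 mm above the bench, 300 mm from the ball; x from coupler to dolly, y = hinge axis (level), z up. Starts level on the ball; swings only upward, to 0.9 rad, about the hinge. 0.9 kg, about 5 N to lift at the coupler; falls back if let go. Latched, it lifts less than 3 mm.
- coupler (a point): Centre of the coupler's steel cup, on the drawbar 300 mm from the hinge; at the centre of the ball while seated. The cup is 62 mm across, its top 31 mm above this point, its side cheeks reach 39 mm below it.
- t_grip (a point): Grip point on the latch's yellow T-handle, an upright round bar 14 mm thick, 110 mm long: on the bar's axis, 15 mm below its upper end, 126 mm above the bench, 94 mm from the ball on the drawbar's -y side. The bar's middle, 40 mm lower, sits on a rod to the coupler, through a barrel (27 mm over its nut) that ends 36 mm short of the bar. Beside the grip the bar is free for 55 mm all round.
- latch (a joint): Travel (m) of plunger and T-handle along the drawbar's -y, away from the coupler: 0 = in, latched, plunger under the ball; 0.016 = out, at its stop. It clears the ball from about 0.012. A spring drives it in: 6 N at 0, 12.5 N at 0.016. It rides on the drawbar, so the drawbar can be lifted by the handle, swinging about the hinge; once 20 mm up the plunger no longer catches.
- wrench: Bystander: loose 200 mm steel wrench lying on the bench to the right. Leave alone.
- grease_tin: Bystander: loose grease tin, 72 mm across, 70 mm high, on the bench beside the drawbar, on the latch's side, 130 mm or more from the T-handle. Leave alone.
- spare_castor: Bystander: loose castor standing on its plate, about 105 mm high, on the bench beside the drawbar, on the side away from the latch. Leave alone.
- spare_ball: Bystander: loose spare hitch ball standing upright, 50 mm across, 103 mm high, on the bench to the right. Leave alone.
- bolt_bin: Bystander: loose red bin of nuts, 160 x 110 x 70 mm, on the bench to the right. Leave alone.
- grease_brush: Bystander: loose 170 mm brush lying on the bench between the drawbar and the grease tin. Leave alone.

How it is judged:
On the way, in this order (a step that is already met when the one before it is completed fails the run):
1. the latch is pulled out (10 mm or more) while the coupler still sits on the ball (value of joint latch above 0.01 m and z of coupler in the frame of ball below 0.01 m), for 0.1 s.
2. the coupler is lifted clear of the ball, 70 mm or more above where it sat (z of coupler in the frame of ball above 0.07 m), for 0.2 s.
At the end, for the whole second after the job is handed in: The coupler is held between 70 and 140 mm above its seat on the ball, the drawbar is still (below 0.1 rad/s), and the fingers are carrying it by the latch handle or drawbar (contact force above 2 N) (z of coupler in the frame of ball between 0.07 and 0.14 m and contact force between the fingers and drawbar above 2 N and angular speed of drawbar below 0.1 rad/s); the arm keeps its last pose, push and grip.
It fails at once if the drawbar drops or is jerked (faster than 2 rad/s) (angular speed of drawbar above 2 rad/s).
It fails at once if a bystander on the bench is moved by more than 30 mm (distance of any of wrench, grease_brush, grease_tin, spare_castor, spare_ball, bolt_bin from where it was at the start of the episode above 0.03 m).
It also fails if it takes over 32 s, if anything falls off the work surface, if the arm or the gripper's body presses on something with over 40 N, if the wrist force passes 120 N, or if a joint passes its speed limit or range.

## Robot

A 6-joint arm with a two-finger parallel gripper is mounted at the origin on the work surface. World frame = base frame: x ahead of the robot, y to its left, z up, the work surface at z = 0. Lengths are in m, angles in rad, forces in N, time in s.
With the tool pointing down it reaches from about 0.35 to 0.975 m from the base axis. Payload 4.9 kg.
Tool frame: the origin (TCP) lies between the finger pads; the fingertips stand 25 mm ahead of it and the grasp point (between the pads) lies 6 mm ahead of it (manip.tcp_to_tips is the z of the fingertips in the tool frame, in m); z points along the fingers, y is the line along which they close (so a half turn about z gives the same grasp; the last joint's range is limited). The gripper opens to 85 mm and grips with 20 to 120 N. Pads are 22 mm wide; open, the fingers measure 114 mm over their backs; the gripper's body (76 mm by 85 mm) begins 54 mm behind the grasp point. The pads swing forward as they close: fully open they stand 13 mm farther back than shut.
Start: joints at [-0.119, 0.053, 1.613, -0, 1.476, -0.119], TCP at [0.625, 0, 0.256] pointing down, gripper open.
Joint ranges: [-3.01, 3.01], [-1.01, 2.22], [0.06, 2.58], [-1.02, 4.17], [0.09, 2.62], [-3.14, 3.14]. Speed limits (rad/s): [2.57, 2.57, 3.14, 3.14, 3.14, 3.14].

## Interface

Orientations are given as a unit quaternion [w, x, y, z].
In Python, from plant import manip gives the robot as it stands. The module is installed in compiled form; this text tells all that it offers.
- The arm moves only by the tool arm_command, never from a script. Its argument "moves" is a list of rows, each a list of 3 entries, a list of its own where there are three numbers: the opening, from -1 (shut) to 1 (fully open), then the shift along the tool's x, y, z in units of 0.15 m (1.0 is 0.15 m), then the turn about the tool's z in units of 2 pi rad (1.0 is 2 pi rad). A call has 1 to 20 rows; each row is the pose to reach, as a shift and turn from the pose commanded when the call began, along the tool's axes at that moment, turning the shorter way round; what a row does not reach only later rows make up. A row lasts 1/12 s, in which the tool goes at most 41.7 mm and 7.16 degrees, less where a joint would pass 70% of its speed; a pose out of reach is approached as far as the arm can. A call with a number of a shift or a turn outside -1 to 1 is refused whole. A call with a gripper value outside its range is refused whole. The fingers move at their own pace and stop on an object; the grip force is fixed at half the most. Time passes only in rows, so rows that repeat a pose let the fingers close. It gives the time, the measured TCP pose, the force, the opening and the grip force at its end, in the units of the state.
- manip.state(): the state, without advancing time (a new reading comes with each control period).
- manip.grab_frame(name): name is "scene" or "side" or "wrist"; returns a dict with "frame" (480x640x3 uint8, red, green, blue), "fx", "fy", "cx", "cy" (pixels), "k1" (the pictures are not rectified: a ray, as slopes to the right and down, at radius r is drawn at 1 + k1 r^2 times it, then the intrinsics apply), "R" (3x3) and "t" (3): a world point X has camera coordinates R X + t. Camera axes: x right, y down, z forward; pixel columns grow to the right and rows downward; lengths in m; the calibration is good to about 2 mm. A picture is of the moment at which its call begins. There is no depth.
- manip.job_done(): hands the job in; it is judged then, once.
Trained networks look in a picture, given as the dict that the camera call returned (one of the last four; its "shot" number tells which), for a name from the list of things; names that differ only in an ending like _2 or _b are one class to them, and where a whole thing is asked for, a point or a joint stands for the part that bears it (a point fixed in the world has none). Each returns a list of dicts, best first, with "confidence" (0 to 1); they miss things now and then, are a little off and sometimes report something else, mostly with a low value. They report only what shows in the picture. A call takes as long as a camera call.
- manip.search_frame(picture, target): "extent" ([left, top, right, bottom] in pixels, round what is visible of it).
The state is a dict: "time": time; "joint_pos": joint angles; "joint_vel": joint speeds; "joint_efforts": joint torques, N m; "tool_pos": TCP position; "tool_rot": TCP orientation; "contact_force": force on the tool from outside, world axes, zero at the start; "ft_torque": the same for the moment, N m; "gripper_width": opening from 0.0 (shut) to 1.0 (fully open); "grasp_force": force on a finger pad.
Only numpy, scipy, OpenCV 4.12 (cv2) and the standard library are available. Lean on these libraries where they do the work, as an engineer would, in place of code of your own. Each camera call takes 0.05 s, during which the arm holds its last target. There are 200 camera calls.

## Working session

There is one attempt and no reset: what is moved stays moved. The work goes in short steps, Python scripts to look and compute and a tool call to move; the robot and the scene stay as the last step left them, time stands still between calls to the robot, and variables do not carry over. Pictures are saved under pics/ and viewed, at most 10 in all, crops included, and the job is handed in when it is done.

Besides the shell and the picture viewer there is one more tool, called after "Call:" as name(argument=value, ...) on one line, values as JSON. arm_command: Moves the arm, as the interface text tells. Shifts and turns lie within -1 to 1; 1 stands for 0.15 m of shift or 2 pi rad of turn. Its arguments: {"type":"object","properties":{"moves":{"type":"array"}},"required":["moves"]}

```bash
mkdir -p pics; python3 - <<'E'
from plant import manip
import cv2
for n in ("scene","side"):
    p=manip.grab_frame(n)
    cv2.imwrite(f"pics/{n}0.png",p["frame"][:,:,::-1])
    print(n,p["fx"],p["cx"],p["k1"],p["R"],p["t"])
    for t in ("t_grip","coupler","ball_mount","drawbar","grease_tin","spare_castor","grease_brush","latch"):
        print(t,[(d["extent"],round(d["confidence"],2)) for d in manip.search_frame(p,t)[:2]])
print(manip.state())
E
```

```text
scene 598.1865504904998 319.71202423950234 -0.17655319383992235 [[-0.86047979  0.509483    0.00126561]
 [ 0.34941653  0.59194335 -0.72629963]
 [-0.37078649 -0.62452393 -0.68737708]] [ 0.58108267 -0.06227957  1.7122452 ]
t_grip [([348.1, 252.8, 365.6, 282.1], 0.69), ([298.8, 165.7, 316.3, 199.0], 0.5)]
coupler [([352.1, 249.0, 408.1, 376.2], 0.59)]
ball_mount [([241.9, 250.7, 485.6, 478.8], 0.65)]
drawbar [([350.5, 251.2, 408.7, 377.2], 0.66)]
grease_tin [([294.0, 300.1, 323.7, 341.7], 0.69)]
spare_castor [([435.8, 365.2, 474.5, 387.4], 0.84), ([350.8, 252.6, 404.4, 375.2], 0.66)]
grease_brush [([337.7, 333.1, 353.7, 373.2], 0.71), ([227.2, 165.1, 289.1, 193.6], 0.45)]
latch [([351.8, 253.2, 369.7, 283.6], 0.78), ([300.6, 166.2, 315.9, 200.9], 0.54)]
side 492.9489671197214 314.5887549377052 0.019078778857516698 [[ 0.82442584 -0.56580798  0.01354093]
 [-0.35533814 -0.53608068 -0.76573645]
 [ 0.44051883  0.62648131 -0.64301192]] [-0.56462866  0.22893446  1.03175387]
t_grip [([247.7, 205.6, 283.5, 238.1], 0.73)]
coupler [([227.5, 142.7, 284.0, 239.7], 0.91)]
ball_mount [([199.5, 85.4, 34
[... 316 characters left out ...]
 5.26979159e-02,  1.61291308e+00,  3.48951243e-07,
        1.47599998e+00, -1.19018925e-01]), 'joint_vel': array([ 1.47247026e-04,  1.91969761e-04, -4.00708717e-06,  2.48590100e-04,
       -1.42367553e-03, -6.78498539e-05]), 'joint_efforts': array([-3.37105303e-04, -3.93677974e+01, -3.70464885e+01, -2.34370073e-04,
        4.27475043e-04,  7.99701979e-06]), 'tool_pos': array([6.24976083e-01, 2.87173670e-05, 2.56297042e-01]), 'tool_rot': array([-7.30899285e-06,  7.07085759e-01,  7.07127802e-01, -5.52701098e-06]), 'contact_force': array([-1.22006977, -0.32153673,  0.12141499]), 'ft_torque': array([-0.00270653, -0.03408881,  0.00876436]), 'grasp_force': 0.0, 'gripper_width': 1.0023585907915635}
```

View crops.

```bash
python3 - <<'E'
import cv2
a=cv2.imread("pics/scene0.png")[230:400,280:480]; b=cv2.imread("pics/side0.png")[120:270,190:350]
cv2.imwrite("pics/sc_c.png",cv2.resize(a,None,fx=3.5,fy=3.5,interpolation=2)); cv2.imwrite("pics/si_c.png",cv2.resize(b,(800*160//213,750*150//187),interpolation=2) if 0 else cv2.resize(b,None,fx=4,fy=4,interpolation=2))
E
```

```text
(no output)
```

View pics/sc_c.png

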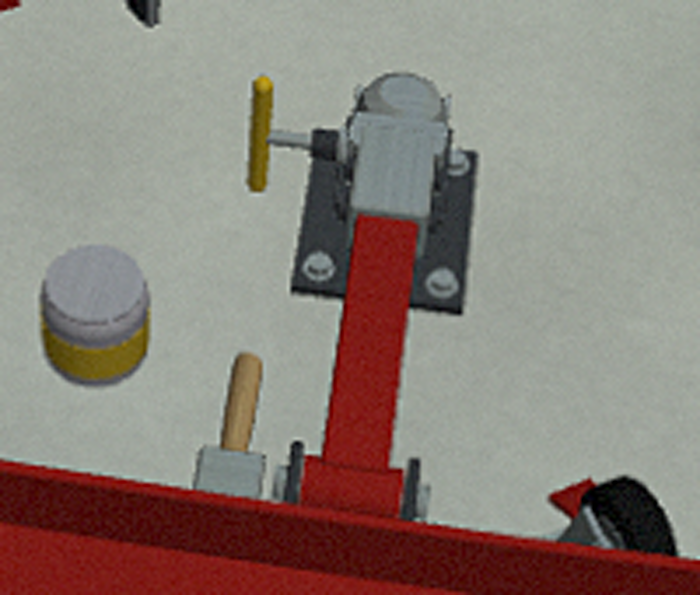

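View pics/si_c.png

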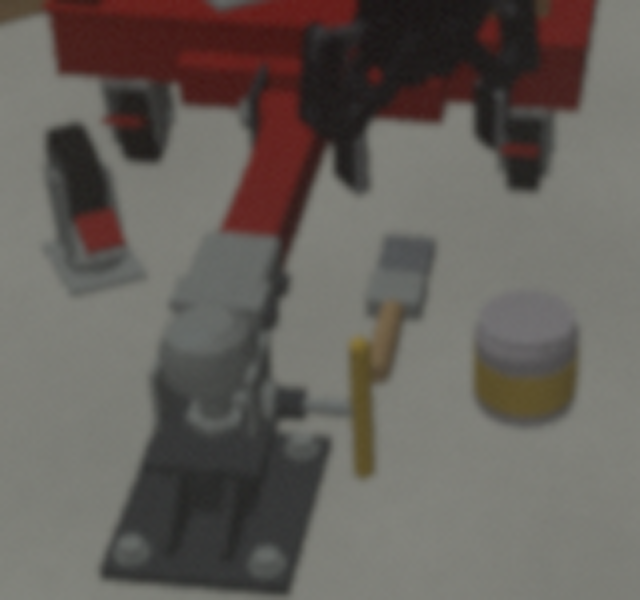

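```bash
cat > h.py <<'E'
import numpy as np
def proj(p,X):
    c=np.atleast_2d(X)@np.array(p["R"]).T+np.array(p["t"]); s=c[:,:2]/c[:,2:]
    s=s*(1+p["k1"]*(s**2).sum(1,keepdims=True))
    return s*[p["fx"],p["fy"]]+[p["cx"],p["cy"]]
def frame(q): # bx,by,yaw
    c,s=np.cos(q[2]),np.sin(q[2])
    return lambda P:np.atleast_2d(P)@np.array([[c,s,0],[-s,c,0],[0,0,1]])+[q[0],q[1],0]
E
python3 - <<'E'
from plant import manip
from h import *
from scipy.optimize import least_squares
sc,si=manip.grab_frame("scene"),manip.grab_frame("side")
S=lambda *a:np.array(a)/3.5+[280,230]; D=lambda *a:np.array(a)/4+[190,120]
def model(q):
    f=frame(q); x=q[3:]
    r=[proj(sc,f([[0,-.094,.141],[0,-.094,.031]]))-[S(262,77),S(258,190)],
       proj(si,f([[0,-.094,.141],[0,-.094,.031]]))-[D(360,340),D(364,475)],
       proj(sc,f([[x[0],-.02,.135],[x[1],-.02,.135],[x[2],.02,.135],[x[3],.02,.135]]))-[S(357,218),S(325,460),S(418,218),S(390,468)]]
    return np.vstack(r).ravel()
s=least_squares(model,[.6,.1,.7,.07,.25,.07,.25],loss="soft_l1")
print(s.x,model(s.x).reshape(-1,2).round(1))
f=frame(s.x); print("tgrip",f([0,-.094,.126]),"dir",f([0,-1,0])-f([0,0,0]))
for n,p,z in (("scene",sc,0),("side",si,0)):
    print(n,proj(p,f([[0,0,.146],[0,0,.115]])), (proj(p,f([[0,0,.146]]))-(S(0,0) if n=="scene" else D(0,0)))*(3.5 if n=="scene" else 4))
E
```

```text
[0.50639605 0.05852528 0.86464604 0.10992896 0.29658418 0.10343328
 0.295945  ] [[ 0.1 -0.3]
 [-0.6 -1.1]
 [-0.5 -1.4]
 [-0.1 -0.4]
 [-0.4 -0.1]
 [-0.7 -0.1]
 [ 0.4  0. ]
 [ 0.7  0.1]]
tgrip [[ 0.57791741 -0.00247221  0.126     ]] dir [[ 0.76086562 -0.64890947  0.        ]]
scene [[395.07616166 255.0877502 ]
 [393.91022461 264.3339291 ]] [[402.76656582  87.80712571]]
side [[241.16760407 199.07385464]
 [242.20436016 209.32665319]] [[204.67041628 316.29541856]]
```

Call:
arm_command(moves=[[0,[-0.017,-0.313,0.3],0.05],[0,[-0.017,-0.313,0.4],0.1124],[0,[-0.017,-0.313,0.4],0.1124],[0,[-0.017,-0.313,0.4],0.1124],[0,[-0.017,-0.313,0.4],0.1124],[0,[-0.017,-0.313,0.4],0.1124],[0,[-0.017,-0.313,0.4],0.1124],[0,[-0.017,-0.313,0.4],0.1124],[0,[-0.017,-0.313,0.4],0.1124]])

```text
time: 1.75
tool_pos: [0.5781, -0.0025, 0.1964]
tool_rot: [0.0, 0.908, 0.42, 0.0]
contact_force: [1.1, -0.4, -0.5]
gripper_width: 0.503
grasp_force: 0.0
```

```bash
python3 - <<'E'
from plant import manip
from h import *
import cv2
p=manip.grab_frame("wrist"); im=p["frame"][:,:,::-1].copy()
f=frame([.5064,.0585,.8646])
for P in ([0,-.094,.141],[0,-.094,.031],[0,0,.146],[.2,-.02,.135],[.2,.02,.135]):
    u=proj(p,f(P))[0]; print(P,u.round(1)); cv2.circle(im,tuple(int(v) for v in u),3,(255,0,255),-1)
print(manip.search_frame(p,"t_grip")[:2]); cv2.imwrite("pics/w1.png",im)
s=manip.state(); print(s["time"],s["tool_pos"],s["tool_rot"],s["gripper_width"],s["contact_force"])
E
```

```text
[0, -0.094, 0.141] [324.4 282. ]
[0, -0.094, 0.031] [324.7 225.4]
[0, 0, 0.146] [139.  285.3]
[0.2, -0.02, 0.135] [ 136.3 -196.1]
[0.2, 0.02, 0.135] [  39.2 -188.8]
[{'extent': [265.7, 221.3, 333.5, 295.4], 'confidence': 0.62}]
1.85 [ 0.57810249 -0.00254577  0.19637287] [4.33897292e-05 9.07775618e-01 4.19456104e-01 4.57763391e-05] 0.5028625938377121 [-0.34019005  0.51146161 -0.49765338]
```

View pics/w1.png

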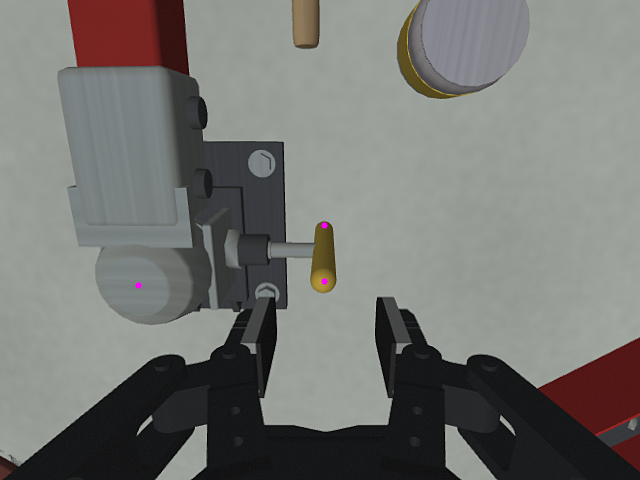

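Call:
arm_command(moves=[[0,[0,0,0.15],0],[0,[0,0,0.3],0],[0,[0,0,0.42],0],[0,[0,0,0.42],0],[-0.5,[0,0,0.42],0],[-1,[0,0,0.42],0],[-1,[0,0,0.42],0],[-1,[0,0,0.42],0],[-1,[0,0,0.42],0],[-1,[0,0,0.42],0],[-1,[0,0,0.42],0]])

```text
time: 2.77
tool_pos: [0.5778, -0.0017, 0.1349]
tool_rot: [-0.001, 0.908, 0.419, 0.0]
contact_force: [-4.3, 3.1, 2.0]
gripper_width: 0.139
grasp_force: 58.4
```

Call:
arm_command(moves=[[-1,[0,0.02,0],0],[-1,[0,0.04,0],0],[-1,[0,0.06,0],0],[-1,[0,0.08,0],0],[-1,[0,0.1,0],0],[-1,[0,0.105,0],0],[-1,[0,0.105,0],0],[-1,[0,0.105,0],0],[-1,[0,0.105,0],0]])

```text
time: 3.52
tool_pos: [0.5886, -0.011, 0.1347]
tool_rot: [-0.002, 0.908, 0.419, -0.001]
contact_force: [-10.2, 6.2, 4.7]
gripper_width: 0.139
grasp_force: 59.0
```

```bash
python3 - <<'E'
from plant import manip
import cv2
p=manip.grab_frame("wrist"); cv2.imwrite("pics/w2.png",p["frame"][:,:,::-1])
print(manip.state())
E
```

```text
{'time': 3.5667, 'joint_pos': array([-0.14625727,  0.07483478,  1.80017504,  0.00291646,  1.27142064,
        0.55835322]), 'joint_vel': array([ 0.00131461, -0.0030843 , -0.00108188, -0.00079577,  0.0009677 ,
       -0.0004437 ]), 'joint_efforts': array([-3.57166372e+00, -3.55189419e+01, -3.68813217e+01, -1.14373650e+00,
       -2.64152728e+00, -1.95668353e-02]), 'tool_pos': array([ 0.58856095, -0.01098278,  0.13471363]), 'tool_rot': array([-0.00248942,  0.90785034,  0.41928507, -0.0012619 ]), 'contact_force': array([-9.23353732,  6.04999664,  5.26768249]), 'ft_torque': array([0.88166952, 1.38646979, 0.01695813]), 'grasp_force': 58.958455324172974, 'gripper_width': 0.1433410832514085}
```

View pics/w2.png

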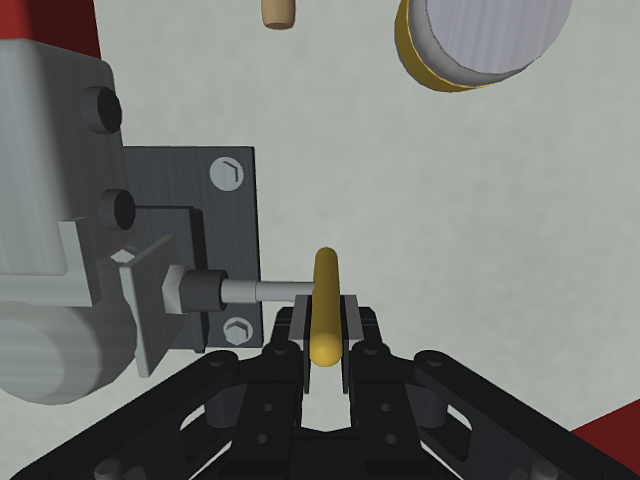

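Call:
arm_command(moves=[[-1,[0,0.01,0],0],[-1,[0,0.01,0],0],[-1,[0.002,0.01,-0.03],0],[-1,[0.004,0.01,-0.06],0],[-1,[0.009,0.01,-0.12],0],[-1,[0.016,0.01,-0.18],0],[-1,[0.026,0.01,-0.24],0],[-1,[0.026,0.01,-0.24],0],[-1,[0.026,0.01,-0.24],0]])

```text
time: 4.32
tool_pos: [0.5897, -0.0089, 0.1673]
tool_rot: [-0.004, 0.908, 0.42, -0.004]
contact_force: [-11.2, 4.8, -5.6]
gripper_width: 0.143
grasp_force: 58.5
```

```bash
python3 - <<'E'
from plant import manip
import cv2
p=manip.grab_frame("wrist"); q=manip.grab_frame("side")
cv2.imwrite("pics/w3.png",cv2.hconcat([cv2.resize(p["frame"],(400,300)),cv2.resize(q["frame"][90:270,190:430],(400,300))])[:,:,::-1])
E
```

```text
(no output)
```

View pics/w3.png

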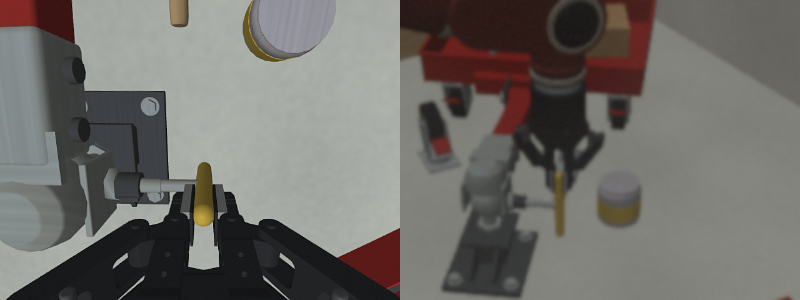

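The wrist view (left) shows the bar (around 204,195) between the pads with the latch out. The side view (right) shows the cup raised off the ball with a load of about 5 N, so I'll continue along the arc.

Call:
arm_command(moves=[[-1,[0.004,0,-0.03],0],[-1,[0.01,0,-0.06],0],[-1,[0.023,0,-0.12],0],[-1,[0.037,0,-0.175],0],[-1,[0.053,0,-0.235],0],[-1,[0.071,0,-0.29],0],[-1,[0.091,0,-0.35],0],[-1,[0.112,0,-0.4],0],[-1,[0.127,0,-0.44],0],[-1,[0.127,0,-0.44],0],[-1,[0.127,0,-0.44],0],[-1,[0.127,0,-0.44],0],[-1,[0.127,0,-0.44],0],[-1,[0.127,0,-0.44],0]])

```text
time: 5.58
tool_pos: [0.6036, 0.008, 0.2323]
tool_rot: [-0.006, 0.907, 0.42, -0.002]
contact_force: [-3.1, 12.9, -10.2]
gripper_width: 0.139
grasp_force: 58.6
```

```bash
python3 - <<'E'
from plant import manip
from h import *
import cv2
p=manip.grab_frame("wrist"); q=manip.grab_frame("side"); 
im=q["frame"].copy(); f=frame([.5064,.0585,.8646])
for h in (.07,.1,.14):
    a=np.arcsin(h/.3); u=proj(q,f([.3-.3*np.cos(a)+.031*np.sin(a),0,.115+h+.031*np.cos(a)]))[0]; cv2.circle(im,tuple(int(v) for v in u),1,(255,0,255),-1)
cv2.imwrite("pics/w4.png",cv2.hconcat([cv2.resize(p["frame"],(400,300)),cv2.resize(im[90:270,190:430],(400,300))])[:,:,::-1])
s=manip.state(); print(s["time"],s["contact_force"],s["tool_pos"],s["grasp_force"])
E
```

```text
5.6833 [-2.50348127 13.30569087 -9.58942479] [0.6035833  0.00802194 0.23232554] 58.5622501373291
```

View pics/w4.png

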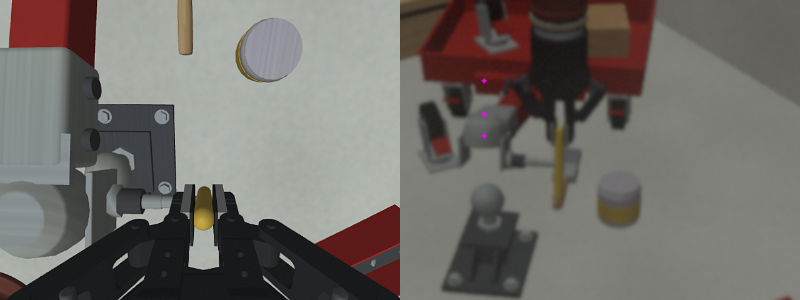

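The coupler is clear of the ball. Its cup top (about 488,112 in the side view) lies near the 100 mm mark, and the grip is firm and still.

```bash
python3 -c "
from plant import manip
print(manip.job_done())"
```

```text
the job is handed in; nothing more can be done
None
```

I pulled the latch, lifted the coupler about 97 mm off the ball and handed the job in with it still in the gripper; no verdict came back.

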